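# Pick up the hole: vise under the bench drill, quill held down

## Robot

A 7-joint arm with a two-finger parallel gripper is mounted at the origin on the work surface. World frame = base frame: x ahead of the robot, y to its left, z up, the work surface at z = 0. Lengths are in mm, angles in rad, forces in N, time in s.
With the tool pointing down it reaches from about 425 to 825 mm from the base axis. Payload 3.6 kg.
Tool frame: the origin (TCP) lies at the very end of the fingers, on their centre line; the grasp point (between the pads) lies 19 mm behind it (robot.pinch_z is the distance from the TCP to the grasp point, in mm); z points along the fingers, y is the line along which they close (so a half turn about z gives the same grasp; the last joint's range is limited). The gripper opens to 93 mm and grips with 3 to 60 N. Pads are 15 mm wide; open, the fingers measure 128 mm over their backs; the gripper's body (75 mm by 188 mm) begins 65 mm behind the grasp point.
Start: joints at [-0.026, 0.615, -0.013, 1.423, 0.008, 1.103, -0.04], TCP at [649.971, 0.024, 218.64] pointing down, gripper open.
Joint ranges: [-3.12, 3.12], [-0.3, 2.06], [-1.34, 1.32], [0.26, 2.42], [-1.36, 4.5], [0.01, 1.98], [-2.84, 2.84]. Speed limits (rad/s): [2.79, 2.79, 3.14, 3.14, 3.14, 3.14, 3.14].

## Interface

Orientations are given as a 3x3 rotation matrix whose columns are the frame's x, y, z axes.
In Python, from plant import robot gives the robot as it stands. The module is installed in compiled form; this text tells all that it offers.
- The arm moves only by the shell command python3 -m jog 'ROWS' [FORCE]. ROWS is JSON, a list of rows, each a list of 7 numbers: the shift along the tool's x, y, z in cm, then the turn, a rotation vector about the tool's x, y, z in degrees, then the opening, from 0 (shut) to 1 (fully open). A call has 1 to 5 rows; each row is the pose to reach, as a shift and turn from the pose commanded when the call began, along the tool's axes at that moment; what a row does not reach only later rows make up. A row lasts 1/10 s, in which the tool goes at most 50 mm and 8.59 degrees, less where a joint would pass 70% of its speed; a pose out of reach is approached as far as the arm can. A call with a gripper value outside its range is refused whole. The fingers move at their own pace and stop on an object; FORCE is the grip in N (left out, the last holds). Time passes only in rows, so rows that repeat a pose let the fingers close. It gives the time, the measured TCP pose, the force, the opening and the grip force at its end, in the units of the state.
- robot.get_obs(): the state, without advancing time (a new reading comes with each control period).
- robot.camera(name): name is "scene" or "side" or "wrist"; returns a dict with "color" (420x560x3 uint8, blue, green, red), "z_map" (420x560 float32, mm along the optical axis (not along the pixel's ray), 0 where there is no reading), "fx", "fy", "cx", "cy" (pixels), "xyz" and "orientation" of the camera in the world. Camera axes: x right, y down, z forward; pixel columns grow to the right and rows downward; lengths in mm; the calibration is good to about 2 mm. A picture is of the moment at which its call begins.
- robot.hand_in(): hands the job in; it is judged then, once.
The state is a dict: "time_s": time; "joints": joint angles; "qd": joint speeds; "joint_torque": joint torques, N m; "eef_pos": TCP position; "orientation": TCP orientation; "ft_force": force on the tool from outside, world axes, zero at the start; "torque": the same for the moment, N m; "gripper_width": opening from 0.0 (shut) to 1.0 (fully open); "grasp_force": force on a finger pad.
Only numpy, scipy, OpenCV 4.12 (cv2) and the standard library are available. Lean on these libraries where they do the work, as an engineer would, in place of code of your own. Each camera call takes 0.05 s, during which the arm holds its last target. There are 200 camera calls.

## Task

Slide the drilling vise along the board under the drill's chuck, its side along the aluminium fence and its screw knob towards the front, until the hole in the clamped block is right below the pointed pin. Then, without forcing it, push the feed lever down so that the pin enters the hole, and hold the quill 20 mm down (within 3 mm) against its return spring, so that I can bolt the vise down: finish while still holding the lever there. Keep the vise flat on the board, and do not disturb the G-clamp, the wrench or the chuck key.

Things in the scene. Friction and masses are not known exactly. Their poses are not given: they have to be found in the camera images.
- bench_drill: Small fixed bench drill: grey head on a column, orange belt cover. Origin on the spindle axis at table height; -x to its front (world +y within 0.2 rad), y to the fence side (away from the robot), z up. Head with cover: z 143 to 285 mm, reaching 40 mm ahead of the spindle axis and 40 mm either side. Column 95 mm behind. Plywood board: x -250 to 150, y -130 to 90, top z 18 mm.
- fence (a point): Middle of the top inner edge of the aluminium fence bar fixed along the board, 30 mm to the drill's +y side of the spindle axis. Axes as the drill's. The inner face is 135 mm long along x (67 mm either way) and 16 mm high; the bar is 20 mm thick, behind it.
- pin_tip (a point): Point of the polished steel centring pin hanging from the drill's chuck: 8 mm thick, 30 mm long, its last 7 mm a cone; the chuck above is 31 mm thick. At rest 75 mm above the table, 12 mm above the top of the block in the vise. It goes straight down with the quill; if it is within 3 mm of the hole's middle its cone draws the free vise true.
- quill (a joint): Travel of the quill (chuck and pin) downwards, in m: 0 at rest at the top, 0.030 at its lower stop. Geared to the feed lever: 21.4 mm per rad, so that a push on the ball gives about 5 times that force at the pin. If the pin stops at about 0.012 it stands on the block, beside the hole.
- feed_lever (a joint): Feed lever angle, rad: 0 at rest, pointing to the drill's front and 0.698 (40 degrees) above level; grows as the ball is pushed down; level at 0.698; stop at 1.4. 20 mm of quill travel is at 0.933. The return spring pushes back with about 4 N at the ball at rest and 7 N at 1 rad, and lifts the lever when let go.
- lever_hinge (a point): Point on the lever's pivot axis (parallel to the drill's y), in the plane in which the ball swings, 195 mm above the table, on the drill's -y side (towards the robot). Fixed; axes as the drill's.
- lever_ball (a point): Centre of the black ball, 29 mm in diameter, at the end of the feed lever's 9 mm rod. It swings on a circle of 105 mm radius about lever_hinge in the drill's x-z plane, 115 mm to the -y side of the spindle axis, its centre 75 mm from the belt cover's side.
- hole (a point): Centre of the hole's mouth in the top of the aluminium block clamped in the loose blue vise: 12 mm wide, 22 mm deep, 45 mm above the vise's underside. Axes: x along the vise away from its screw knob, y across, z up. Vise: one rigid piece, 0.65 to 1 kg, 60 mm wide with the hole midway, from 45 mm behind the hole (+x) to 90 mm ahead (-x), then the knob.
- vise_knob (a point): Centre of the steel screw knob at the vise's front: a cylinder 26 mm in diameter, 26 mm long along the vise's x, 122 mm ahead (-x) of the hole, 30 mm above the board, rigid with the vise, clear at both sides. Grasp it across from above to slide and turn the vise.
- g_clamp: Loose steel G-clamp lying on the table, 130 x 100 mm, 18 mm high; leave it alone.
- wrench: Loose steel open-ended wrench lying on the table, 160 mm long; leave it alone.
- chuck_key: Loose T-shaped steel chuck key, 67 x 68 mm, 12 mm high, lying on the board beside the column, on the robot's side; leave it alone.
There are look-alikes about, which are no part of the job. What is shaped like the part that bears hole but red is not meant.

How it is judged (in metres and radians):
On the way:
1. the hole stands below the pin (within 10 mm) with the quill still up (horizontal distance between hole and pin_tip below 0.01 m and value of joint quill below 0.008 m), for 0.2 s.
At the end, for the whole second after the job is handed in: The quill is 17 to 23 mm down with the pin in the hole (its axis within 4 mm of the hole's middle), the vise flat on the board (tilt under 0.05 rad), in line with the fence (within 0.10 rad) and at rest; the robot is still pressing the feed lever, with more than 2 N (value of joint quill between 0.017 and 0.023 m and horizontal distance between hole and pin_tip below 0.004 m and z of hole in the frame of bench_drill below 0.066 m and angle between hole's own z axis and vertical below 0.05 rad and angle between the x axis of hole and the x axis of bench_drill, either way round below 0.1 rad and linear speed of vise below 0.01 m/s and contact force between any of the fingers, the arm and feed_lever above 2 N); the arm keeps its last pose, push and grip.
It fails at once if the vise is lifted off the board or tipped (z of hole in the frame of bench_drill above 0.075 m or angle between hole's own z axis and vertical above 0.2 rad).
It fails at once if a bystander is disturbed (moved more than 20 mm) (distance of any of g_clamp, wrench, chuck_key from where it was at the start of the episode above 0.02 m).
It fails at once if the pin is forced against the vise or its block (over 80 N) (contact force between quill and vise above 80 N).
It also fails if it takes over 64 s, if anything falls off the work surface, if the arm or the gripper's body presses on something with over 40 N, if the wrist force passes 120 N, or if a joint passes its speed limit or range.

## Working session

There is one attempt and no reset: what is moved stays moved. The work goes in short steps, Python scripts to look and compute and a shell command to move; the robot and the scene stay as the last step left them, time stands still between calls to the robot, and variables do not carry over. Pictures are saved under pics/ and viewed, at most 10 in all, crops included, and the job is handed in when it is done.

```bash
mkdir -p pics
cat > h.py <<'E'
import numpy as np, cv2
from plant import robot
def snap(n,name):
    c=robot.camera(n); cv2.imwrite(f'pics/{name}.png',c['color']); np.savez(f'pics/{name}.npz',**c); return c
def pt(c,u,v,r=1):
    z=c['z_map'][v-r:v+r+1,u-r:u+r+1]; z=np.median(z[z>0])
    p=np.array([(u-c['cx'])/c['fx']*z,(v-c['cy'])/c['fy']*z,z]); return c['orientation']@p+c['xyz']
def proj(c,P):
    p=c['orientation'].T@(np.asarray(P)-c['xyz']); return c['fx']*p[0]/p[2]+c['cx'],c['fy']*p[1]/p[2]+c['cy']
def cloud(c):
    v,u=np.indices(c['z_map'].shape); z=c['z_map']
    p=np.stack([(u-c['cx'])/c['fx']*z,(v-c['cy'])/c['fy']*z,z],-1); P=p@np.asarray(c['orientation']).T+c['xyz']; P[z<=0]=np.nan; return P
E
python3 - <<'E'
from h import *
a=snap('scene','s0');b=snap('side','d0')
cv2.imwrite('pics/both.png',cv2.resize(a['color'],(784,588)));
for c in(a,b):print(c['xyz'],np.round(c['orientation'],2).tolist(),c['fx'])
print(robot.get_obs())
E
```

```text
[1151.98170448  287.85874299  960.79981456] [[-0.36, 0.72, -0.6], [0.93, 0.27, -0.23], [0.0, -0.64, -0.77]] 429.1477068458347
[ 255.50646874 -537.43099852  771.02170264] [[0.91, -0.3, 0.3], [-0.42, -0.62, 0.66], [-0.01, -0.72, -0.69]] 402.614049440735
{'time_s': 0.1, 'joints': array([-0.02650457,  0.6158131 , -0.01260254,  1.42473314,  0.00811963,
        1.1033723 , -0.04040621]), 'qd': array([-0.00162103, -0.00304979, -0.00039043, -0.00327375, -0.00040004,
        0.00137119, -0.00030969]), 'joint_torque': array([ 9.60165453e-04, -4.60037935e+01,  2.10206788e-01, -1.66244763e+01,
       -6.11468428e-02,  1.69380486e-02,  1.02607953e-04]), 'eef_pos': array([6.49296951e+02, 1.52424090e-03, 2.17604969e+02]), 'orientation': array([[-6.13068348e-05,  9.99997411e-01, -2.27471106e-03],
       [ 9.99999997e-01,  6.11864652e-05, -5.29859833e-05],
       [-5.28466646e-05, -2.27471430e-03, -9.99997411e-01]]), 'ft_force': array([0.35334728, 1.1087974 , 0.22790909]), 'torque': array([0.01851984, 0.02331795, 0.01809222]), 'grasp_force': 0.0, 'gripper_width': 1.0024957550904585}
```

View pics/both.png

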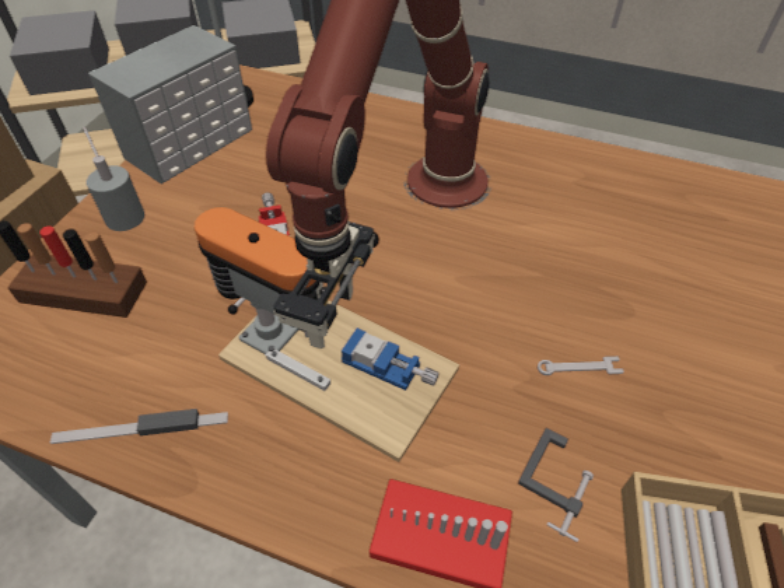

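View pics/d0.png

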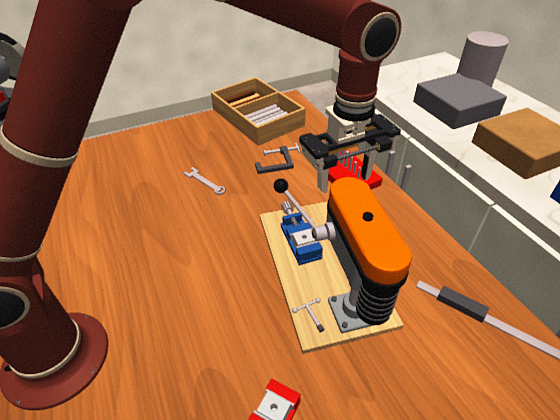

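Run:
```python
from h import *
def ld(n): return dict(np.load(f'pics/{n}.npz'))
a=ld('s0');b=ld('d0')
cr=a['color'][190:300,150:330]; x=cv2.resize(cr,None,fx=4.4,fy=4.4,interpolation=cv2.INTER_CUBIC); 
cr=b['color'][160:280,220:350]; y=cv2.resize(cr,None,fx=4.9,fy=4.9,interpolation=cv2.INTER_CUBIC)
cv2.imwrite('pics/ca.png',x);cv2.imwrite('pics/cb.png',y)
for n,c in(('a',a),('b',b)):
    P=cloud(c); H=cv2.cvtColor(c['color'],cv2.COLOR_BGR2HSV); h,s,v=[H[...,i].astype(int) for i in range(3)]
    m=(h>100)&(h<125)&(s>120)&(v>50)&(P[...,2]>15)&(P[...,2]<75); 
    for lo,hi in((20,90),):
        q=P[m]; q=q[(abs(q[:,0]-650)<150)&(abs(q[:,1])<250)]; print(n,'blue',len(q),q.min(0),q.max(0),cv2.minAreaRect(q[:,:2].astype(np.float32)))
    m=(h>5)&(h<18)&(s>180)&(v>150)&(P[...,2]>275); q=P[m]; q=q[np.isfinite(q[:,0])]; print(n,'orange',len(q),np.median(q[:,2]),cv2.minAreaRect(q[:,:2].astype(np.float32)))
    m=(P[...,2]>14)&(P[...,2]<22); q=P[m]; print(n,'board',len(q),cv2.minAreaRect(q[:,:2].astype(np.float32)))
for u,v in((264,248),(307,268),(190,252),(232,273)):print('a',u,v,pt(a,u,v))
for u,v in((281,186),(305,237),(288,206),(320,232)):print('b',u,v,pt(b,u,v))
```

```text
a blue 766 [543.03676649 -16.72627066  20.89870514] [615.47594638 116.77098827  64.81398302] ((578.1509399414062, 49.64911651611328), (131.36444091796875, 60.73763656616211), 83.73395538330078)
a orange 2 281.70875321273144 ((622.4027709960938, -186.8898162841797), (5.339352130889893, 0.0), -96.99398040771484)
a board 9395 ((71.0025634765625, -292.6453857421875), (2157.729248046875, 1653.1220703125), 89.8413314819336)
b blue 832 [539.52864464 -21.28135292  18.84391619] [609.57918057 116.50712358  62.95295707] ((575.7494506835938, 47.55498123168945), (134.1259765625, 59.96821212768555), 83.93646240234375)
b orange 3994 285.6593408332144 ((584.3728637695312, -116.83450317382812), (121.99122619628906, 306.9716491699219), 7.982858657836914)
b board 9736 ((927.1123046875, 935.15185546875), (2098.1416015625, 2475.32763671875), 1.5311352014541626)
a 264 248 [570.83988294  26.35659337  56.28931787]
a 307 268 [591.27348697 149.29724519  60.48572828]
a 190 252 [ 638.45855166 -154.64066333   36.00596484]
a 232 273 [656.96169777 -25.8509386   35.34555259]
b 281 186 [501.05496077  -4.82654876 270.8721235 ]
b 305 237 [577.97984969  28.58604352  56.58786263]
b 288 206 [586.51571312 139.09798496  61.15890067]
b 320 232 [541.72496557 -91.80198127 207.27981346]
```

View pics/ca.png

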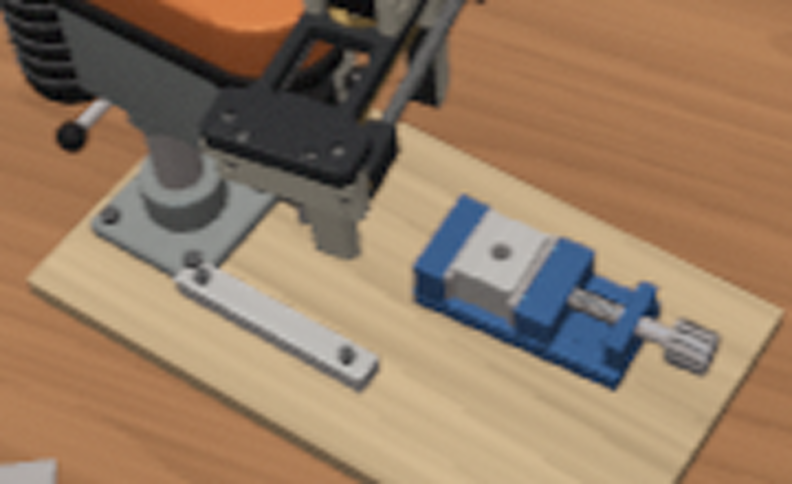

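View pics/cb.png

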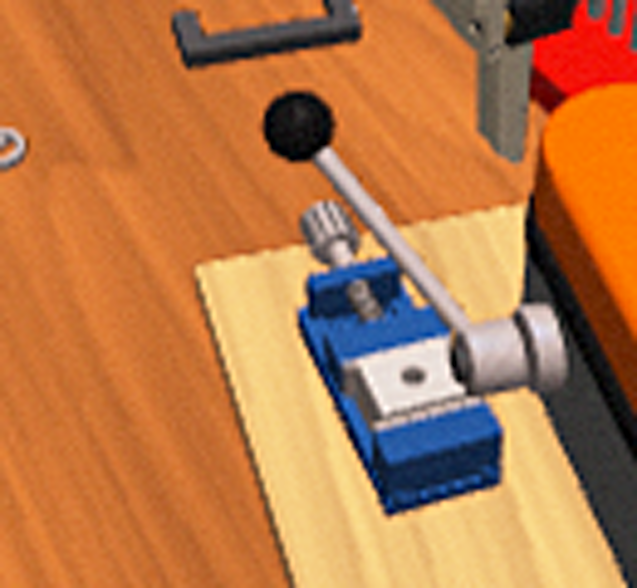

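```bash
python3 -m jog '[[5,0,0,0,0,0,1],[10,0,0,0,0,0,1],[15,0,0,0,0,0,1],[16,-3,0,0,0,0,1],[16,-6,0,0,0,0,1]]'
python3 - <<'E'
from h import *
a=snap('scene','s1');b=snap('side','d1');print(robot.get_obs()['eef_pos'])
w=snap('wrist','w1')
x=cv2.resize(a['color'][170:300,140:320],(792,572),interpolation=cv2.INTER_CUBIC);cv2.imwrite('pics/ca1.png',x)
E
```

```text
time_s: 0.6
eef_pos: [588.2, 164.6, 217.2]
orientation: [[-0.006, 1.0, -0.002], [1.0, 0.006, 0.002], [0.002, -0.002, -1.0]]
ft_force: [-0.6, -0.5, -0.2]
gripper_width: 1.002
grasp_force: 0.0
[585.35389753 161.51525698 217.89486424]
```

View pics/ca1.png

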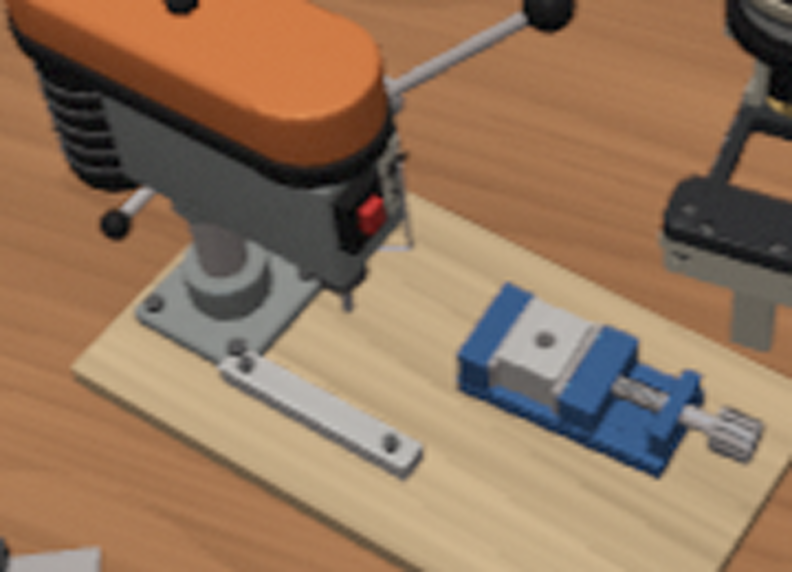

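View pics/w1.png

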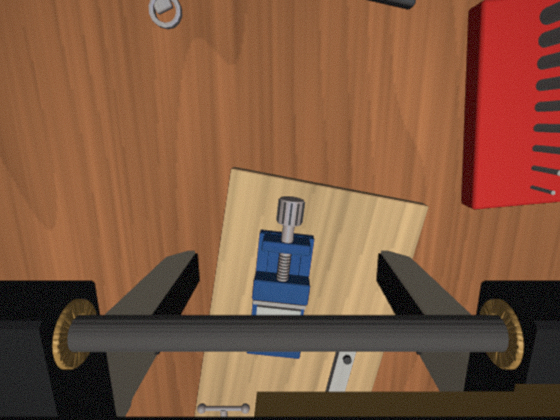

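```bash
cat >> h.py <<'E'
def ray(c,u,v,z):
    d=np.asarray(c['orientation'])@np.array([(u-c['cx'])/c['fx'],(v-c['cy'])/c['fy'],1]); return c['xyz']+d*(z-c['xyz'][2])/d[2]
def ld(n): return dict(np.load(f'pics/{n}.npz'))
E
python3 - <<'E'
from h import *
a=ld('s1');b=ld('d1');w=ld('w1')
def A(x,y,z):return ray(a,140+x/4.4,170+y/4.4,z)
pin=A(348,308,75);h=A(545,340,63);f1=A(422,455,34);f0=A(245,350,34)
b0=A(430,200,18);b1=A(770,367,18)
for n,p in dict(pin=pin,hole=h,knob=A(735,425,58),f1=f1,f0=f0,b0=b0,b1=b1).items():print(n,p.round(1))
yw=lambda d:np.arctan2(-d[0],d[1]) 
print('fence len',np.linalg.norm(f1-f0),'yaw',yw(f1-f0),yw(b1-b0))
print('ballA',A(548,8,262.),'ballB',ray(b,281,186,262.))
print('hole b',ray(b,304.3,236.7,63),'knob b',ray(b,286.3,205.9,58))
# wrist: board edge, knob, vise sides
for n,u,v,z in(('bl',234,168,18),('bl2',214,310,18),('br',427,206,18),('br2',403,290,18),('knob1',290,198,61),('knob2',290,224,61),('fi1',336,352,34),('fi2',328,390,34),('vl',259,233,40),('vr',314,237,40)):
    print(n,ray(w,u,v,z).round(1))
print('wrist knob depth',pt(w,290,212).round(1),'scene',pt(a,307,267).round(1))
P=cloud(b);m=(abs(P[...,2]-263)<25)&(abs(P[...,0]-500)<30)&(abs(P[...,1]+5)<40);print('ball cloud',P[m].min(0),P[m].max(0))
E
```

```text
pin [600.8 -84.6  75. ]
hole [573.2  27.1  63. ]
knob [585.8 147.7  58. ]
f1 [653.8 -16.6  34. ]
f0 [ 625.1 -145.4   34. ]
b0 [468.5 -97.1  18. ]
b1 [514.1 148.1  18. ]
fence len 131.9753400996346 yaw -0.21919728514755477 -0.1836917636141104
ballA [504.57025818   6.26481825 262.        ] ballB [505.41073079   4.62128975 262.        ]
hole b [574.03687108  25.07529091  63.        ] knob b [584.20127342 144.35672747  58.        ]
bl [527.7 188.   18. ]
bl2 [497.7  19.1  18. ]
br [736.4 147.8  18. ]
br2 [719.7  47.   18. ]
knob1 [587.1 165.2  61. ]
knob2 [587.3 139.3  61. ]
fi1 [642.6 -25.7  34. ]
fi2 [635.1 -79.6  34. ]
vl [554.9 123.   40. ]
vr [612.7 118.9  40. ]
wrist knob depth [587.2 150.9  59.1] scene [589.9 148.7  62.6]
ball cloud [491.18183172 -38.15528437 238.3468413 ] [523.89460004  17.0975432  279.99307897]
```

```bash
python3 -m jog '[[0,0,4,0,-5,3,0.7],[-0.5,-0.1,8,0,-10,6,0.7],[-0.9,-0.2,10.8,0,-10,6,0.7],[-0.9,-0.2,10.8,0,-10,6,0.7]]'
python3 - <<'E'
from h import *
w=snap('wrist','w2');o=robot.get_obs();print(o['eef_pos'],o['orientation'].round(3))
E
```

```text
time_s: 1.15
eef_pos: [585.5, 149.9, 106.1]
orientation: [[0.102, 0.995, -0.018], [0.979, -0.104, -0.177], [-0.178, 0.001, -0.984]]
ft_force: [-0.3, -0.2, 0.1]
gripper_width: 0.721
grasp_force: 0.0
[587.64513015 149.79462363 108.90217093] [[ 0.104  0.994 -0.013]
 [ 0.979 -0.105 -0.176]
 [-0.176  0.006 -0.984]]
```

View pics/w2.png

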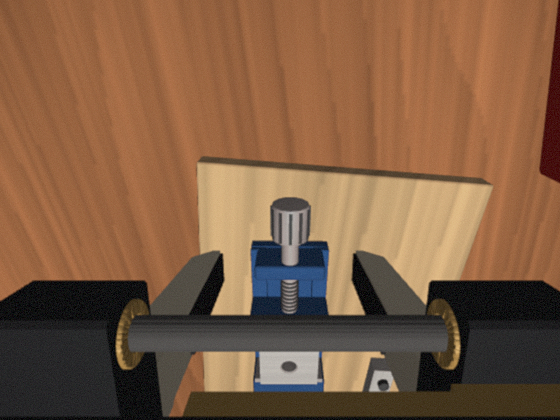

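```bash
python3 -m jog '[[0.8,0,4,0,0,0,0.7],[1.5,0,7.5,0,0,0,0.7],[1.5,0,7.8,0,0,0,0.7],[1.5,0,7.8,0,0,0,0.2],[1.5,0,7.8,0,0,0,0.2]]' 25
python3 -m jog '[[0,0,0,0,0,0,0],[0,0,0,0,0,0,0],[0,0,0,0,0,0,0]]' 25
```

```text
time_s: 1.7
eef_pos: [591.3, 152.2, 34.0]
orientation: [[0.106, 0.994, -0.004], [0.98, -0.105, -0.172], [-0.171, 0.014, -0.985]]
ft_force: [0.7, 0.3, -0.1]
gripper_width: 0.577
grasp_force: 0.0
time_s: 2.0
eef_pos: [589.4, 152.4, 32.3]
orientation: [[0.104, 0.995, -0.008], [0.979, -0.104, -0.173], [-0.172, 0.011, -0.985]]
ft_force: [-0.3, -0.0, -0.8]
gripper_width: 0.319
grasp_force: 0.0
```

```bash
python3 -m jog '[[0,0,0,0,0,0,0],[0,0,0,0,0,0,0],[0,0,0,0,0,0,0]]' 25
python3 - <<'E'
from h import *
o=robot.get_obs();print(o['eef_pos'],o['grasp_force'])
for n,nm in(('scene','s2'),('side','d2')):
  c=snap(n,nm);P=cloud(c); H=cv2.cvtColor(c['color'],cv2.COLOR_BGR2HSV); h,s,v=[H[...,i].astype(int) for i in range(3)]
  m=(h>100)&(h<125)&(s>120)&(v>50)&(P[...,2]>15)&(P[...,2]<75);q=P[m];q=q[(abs(q[:,0]-650)<150)&(abs(q[:,1])<250)];print(cv2.minAreaRect(q[:,:2].astype(np.float32)))
E
```

```text
time_s: 2.3
eef_pos: [588.8, 152.4, 31.9]
orientation: [[0.104, 0.995, -0.009], [0.979, -0.104, -0.173], [-0.173, 0.009, -0.985]]
ft_force: [-1.4, 0.5, 5.6]
gripper_width: 0.273
grasp_force: 25.0
[588.77138908 152.39386831  31.92233329] 24.997198283672333
((578.7149658203125, 48.24155807495117), (129.12696838378906, 59.73231506347656), 84.27661895751953)
((575.592041015625, 48.04681396484375), (134.3477325439453, 58.615962982177734), 83.07201385498047)
```

```bash
python3 -m jog '[[-0.1,0.9,0,0.1,0,0.6,0.1],[-0.2,1.9,0,0.2,0,1.3,0.1],[-0.3,2.9,0.1,0.3,0,2,0.1],[-0.4,3.9,0.1,0.5,0,2.7,0.1],[-0.4,4.9,0.1,0.6,0,3.3,0.1]]'
python3 -m jog '[[0,0,0,0,0,0,0.1],[0,0,0,0,0,0,0.1],[0,0,0,0,0,0,0.1]]'
python3 - <<'E'
from h import *
o=robot.get_obs();print(o['eef_pos'],o['grasp_force'])
for n,nm in(('scene','s3'),('side','d3')):
  c=snap(n,nm);P=cloud(c); H=cv2.cvtColor(c['color'],cv2.COLOR_BGR2HSV); h,s,v=[H[...,i].astype(int) for i in range(3)]
  m=(h>100)&(h<125)&(s>120)&(v>50)&(P[...,2]>15)&(P[...,2]<75);q=P[m];q=q[(abs(q[:,0]-650)<150)&(abs(q[:,1])<250)];print(cv2.minAreaRect(q[:,:2].astype(np.float32)))
c=ld('s3');cv2.imwrite('pics/ca3.png',cv2.resize(c['color'][190:310,170:335],(792,576),interpolation=cv2.INTER_CUBIC))
E
```

```text
time_s: 2.9
eef_pos: [634.2, 143.3, 31.9]
orientation: [[0.163, 0.986, -0.027], [0.971, -0.165, -0.172], [-0.174, 0.002, -0.985]]
ft_force: [-6.4, 0.4, 6.7]
gripper_width: 0.266
grasp_force: 25.2
time_s: 3.2
eef_pos: [636.9, 142.7, 31.9]
orientation: [[0.162, 0.987, -0.02], [0.971, -0.163, -0.172], [-0.173, 0.008, -0.985]]
ft_force: [-2.6, -0.2, 4.7]
gripper_width: 0.273
grasp_force: 25.1
[636.94676919 142.69703705  31.90456633] 25.061296820640564
((617.9376831054688, 40.513023376464844), (129.8318634033203, 60.22700119018555), 78.86404418945312)
((615.3514404296875, 39.046165466308594), (134.292236328125, 59.02657699584961), 78.98685455322266)
```

View pics/ca3.png

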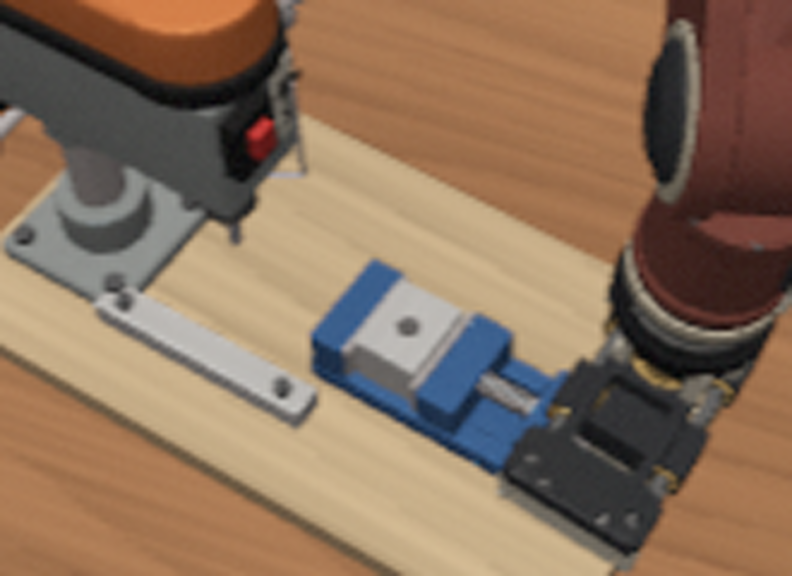

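Run:
```python
from h import *
a=ld('s3')
def A(x,y,z):return ray(a,170+x/4.8,190+y/4.8,z)
hole=A(408,326,63);pin=A(236,240,75)
fA,fB=A(100,297,34),A(294,410,34)   # outer top edge
v=dict(hole=hole,pin=pin,fA=fA,fB=fB,fo=A(297,424,18),bA=A(310,115,18),bB=A(610,262,18),oA=A(0,347,18),oB=A(395,565,18))
for k,x in v.items():print(k,x.round(1))
for p,q in(('fA','fB'),('bA','bB'),('oA','oB')):
  d=v[q]-v[p];print(p,np.arctan2(d[0],d[1]),np.linalg.norm(d))
for y in(.17,.18,.19):
  f=np.array([np.sin(y),np.cos(y),0]);n=np.array([np.cos(y),-np.sin(y),0]);d=hole-pin
  print(y,'ahead',d@f,'lat',d@n,'fence outer rel pin',(fA-pin)@n,(fB-pin)@n,(fA-pin)@f,(fB-pin)@f)
```

```text
hole [611.2  18.7  63. ]
pin [600.7 -84.4  75. ]
fA [ 636.2 -153.8   34. ]
fB [663.3 -25.1  34. ]
fo [662.1 -25.4  18. ]
bA [ 466.7 -107.7   18. ]
bB [504.   94.3  18. ]
oA [ 675.8 -196.3   18. ]
oB [718.9  55.2  18. ]
fA 0.20761407396475898 131.5027523441453
bA 0.18262701741879883 205.4047962490599
oA 0.16962165459374037 255.141176301795
0.17 ahead 103.3536222568307 lat -7.101952287020554 fence outer rel pin 46.72102979846169 51.66621776857694 -62.37416440067688 69.03557264352331
0.18 ahead 103.27743627956433 lat -8.135116189416065 fence outer rel pin 47.34242501480348 50.97329025865204 -61.90384320726074 69.5487744603484
0.19 ahead 103.19092264473421 lat -9.167466586971875 fence outer rel pin 47.959086028095676 50.27526546217888 -61.427331681110246 70.05502145768456
```

```bash
python3 -m jog '[[-1,0,0.18,0,0,0,0.1],[-2,0.1,0.35,0,0,0,0.1],[-3,0.1,0.53,0,0,0,0.1],[-4,0.2,0.7,0,0,0,0.1],[-5,0.2,0.88,0,0,0,0.1]]'
python3 -m jog '[[-1,0,0.18,0,0,0,0.1],[-2,0.1,0.35,0,0,0,0.1],[-3,0.1,0.53,0,0,0,0.1],[-4,0.2,0.7,0,0,0,0.1],[-4.5,0.2,0.8,0,0,0,0.1]]'
python3 -m jog '[[0,0,0,0,0,0,0.1],[0,0,0,0,0,0,0.1],[0,0,0,0,0,0,0.1]]'
python3 - <<'E'
from h import *
o=robot.get_obs();print(o['eef_pos'],o['orientation'].round(3),o['grasp_force'])
c=snap('scene','s4');d=snap('side','d4')
x=cv2.resize(c['color'][190:310,170:335],(792,576),interpolation=cv2.INTER_CUBIC)
cv2.imwrite('pics/ca4.png',x)
E
```

```text
time_s: 3.8
eef_pos: [632.1, 95.1, 31.9]
orientation: [[0.16, 0.987, -0.016], [0.973, -0.16, -0.168], [-0.168, 0.011, -0.986]]
ft_force: [1.2, 4.6, 3.6]
gripper_width: 0.27
grasp_force: 25.0
time_s: 4.3
eef_pos: [626.5, 47.9, 31.9]
orientation: [[0.161, 0.987, -0.017], [0.972, -0.162, -0.17], [-0.17, 0.011, -0.985]]
ft_force: [0.7, 5.3, 5.6]
gripper_width: 0.27
grasp_force: 25.0
time_s: 4.6
eef_pos: [626.3, 46.8, 31.9]
orientation: [[0.161, 0.987, -0.018], [0.972, -0.162, -0.173], [-0.173, 0.011, -0.985]]
ft_force: [1.1, 1.6, 5.6]
gripper_width: 0.276
grasp_force: 25.0
[626.27999081  46.80193161  31.88314883] [[ 0.161  0.987 -0.018]
 [ 0.972 -0.162 -0.173]
 [-0.173  0.011 -0.985]] 24.98494327068329
```

View pics/ca4.png

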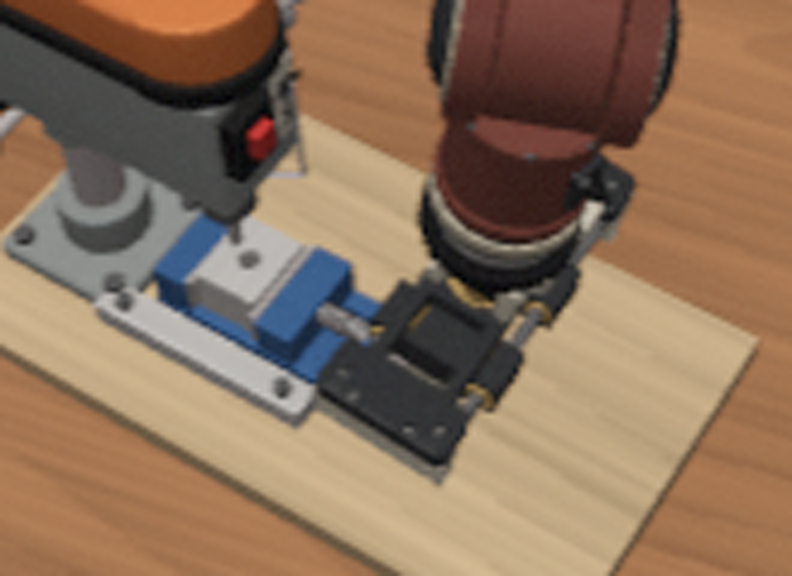

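```bash
cat >> h.py <<'E'
PIN=None
def hole(c,guess,z=63,r=9):
    # subpixel centroid of the dark hole in the bright block
    u,v=[int(round(t)) for t in proj(c,[*guess,z])]; g=cv2.cvtColor(c['color'],cv2.COLOR_BGR2GRAY).astype(float)
    best=None
    w=g[v-r:v+r+1,u-r:u+r+1]; yy,xx=np.indices(w.shape)
    return u,v,w
E
python3 - <<'E'
from h import *
for n,gs in(('s3',(611.2,18.7)),('s4',(608,-78)),('d4',(608,-78)),('d3',(611,18.7))):
  c=ld(n);u,v,w=hole(c,gs,r=6);print(n,u,v);print(w.astype(int))
a=ld('s4');
def A(x,y,z):return ray(a,170+x/4.8,190+y/4.8,z)
h=A(249,260,63);pin=A(236,241,75);print(h,pin)
f=np.array([np.sin(.18),np.cos(.18),0]);n=np.array([np.cos(.18),-np.sin(.18),0]);print((h-pin)@f,(h-pin)@n)
for n in('s4','d4'):
  c=ld(n);P=cloud(c); H=cv2.cvtColor(c['color'],cv2.COLOR_BGR2HSV); hh,s,v=[H[...,i].astype(int) for i in range(3)]
  m=(hh>100)&(hh<125)&(s>120)&(v>50)&(P[...,2]>15)&(P[...,2]<75);q=P[m];q=q[(abs(q[:,0]-650)<150)&(abs(q[:,1])<250)];print(len(q),cv2.minAreaRect(q[:,:2].astype(np.float32)))
E
```

```text
s3 255 258
[[124 167 185 185 184 183 187 187 188 187 185 186 184]
 [164 182 186 184 185 185 186 189 187 187 188 187 187]
 [181 185 185 184 184 187 188 188 186 188 187 187 185]
 [185 184 184 185 185 183 183 185 187 189 187 186 186]
 [185 184 184 180 161 130 123 149 178 187 187 186 185]
 [184 185 181 155 110  97 101 109 155 183 186 185 187]
 [184 185 186 161 108  96  98  99 152 183 187 186 187]
 [185 186 188 173 134 101  99 126 168 185 186 187 188]
 [186 188 188 186 183 178 178 182 184 186 186 187 172]
 [187 188 188 187 188 187 185 186 186 186 187 179 146]
 [188 186 187 188 188 185 184 186 186 187 180 149 147]
 [180 187 187 187 186 185 186 187 188 188 162 138 162]
 [137 175 188 186 186 185 187 187 188 171 142 153 146]]
s4 221 246
[[126 168 163 115  97 155 183 186 186 186 186 187 186]
 [167 184 181 168 169 182 184 183 184 186 186 186 186]
 [183 184 182 181 177 160 137 130 149 179 186 186 184]
 [184 184 183 180 155 111  99 101 114 160 183 185 184]
 [183 183 184 184 160 106  95  96 108 160 185 185 185]
 [182 184 186 187 172 132  99 117 158 179 185 186 185]
 [183 185 187 186 184 182 181 18
[... 1440 characters left out ...]
192 179 180 182 178 170 172 179 178]
 [ 31  68  57  82 170 171 166 167 158 155 163 163 152]
 [ 16  40  42  85 146 158 146 147 146 143 138 137 134]
 [ 34  32  35  85 133 131 125 128 124 120 118 108 108]
 [204 110  54  74 103 110 110 100 100  91  95  94  84]
 [255 213  53  68  83  83  79  79  80  67  73  76  86]
 [223 207  83  58  70  70  72  78 105 136 145 193 195]]
[602.69220122 -77.1224626   63.        ] [601.31514897 -84.09216265  75.        ]
7.10362850752686 0.10702174347439182
476 ((606.5386352539062, -68.29275512695312), (104.69248962402344, 58.493316650390625), 79.36485290527344)
705 ((600.4510498046875, -56.210777282714844), (133.74639892578125, 47.92007827758789), 79.10322570800781)
```

Run:
```python
from h import *
a=ld('s4');d=ld('d4')
f=np.array([np.sin(.18),np.cos(.18),0]);n=np.array([np.cos(.18),-np.sin(.18),0])
h=ray(a,221.7,243.4,63);hd=ray(d,337.1,263.5,63);print(h,hd)
for t in((218.8,240.3),(218.8,240.8),(218.8,241.3)):
  p=ray(a,*t,75);print(p.round(1),((h-p)@f).round(1),((h-p)@n).round(1))
# fence inner top edge and vise gap: brightness profile perpendicular, in gray
P=cloud(a);p=ray(a,218.8,240.8,75)
L=(P-p)@n;F=(P-p)@f;Z=P[...,2]
for F0 in(-40,-20,0,20,40,55):
  m=abs(F-F0)<3;
  mf=m&(abs(Z-34)<4)&(L>15)&(L<60);mv=m&(Z>40)&(Z<75)&(L>-45)&(L<45)
  print(F0,'fence top L',np.nanmin(L[mf]) if mf.any() else 0,np.nanmax(L[mf]) if mf.any() else 0,'vise L',np.nanmin(L[mv]),np.nanmax(L[mv]),np.nanmedian(Z[mf]))
```

```text
[600.66965634 -78.59668279  63.        ] [602.43049998 -77.87196834  63.        ]
[601.9 -84.8  75. ] 5.9 -2.3
[603.3 -84.1  75. ] 5.0 -3.6
[604.7 -83.5  75. ] 4.0 -4.9
-40 fence top L 27.690919986651185 52.088394905610656 vise L -15.110981333127613 43.37308717723109 34.38903533028531
-20 fence top L 25.37116169386594 51.301038173576835 vise L -13.952753279078827 28.557327849105278 34.88600956482372
0 fence top L 20.165163545411634 51.23488320049987 vise L -24.407396483475424 23.034033798428055 35.061919223947825
20 fence top L 22.357568361280023 51.229179665000956 vise L -24.45268329637141 24.64553479841239 34.85571428213126
40 fence top L 27.359833697376864 51.93535039582337 vise L -29.07131355965281 29.24300220139784 33.794618918575395
55 fence top L 16.43042726583808 52.10459726264617 vise L -25.85119483559526 44.12282237766571 34.42635607781392
```

```bash
python3 -m jog '[[-0.2,0.05,0.03,0,0,0,0.1],[-0.4,0.1,0.07,0,0,0,0.1],[-0.5,0.15,0.09,0,0,0,0.1],[-0.5,0.15,0.09,0,0,0,0.1]]'
for i in 1 2; do :; done
python3 -m jog '[[0,0.05,0,0,0,0,0.1],[0,0.1,0,0,0,0,0.1],[0,0.1,0,0,0,0,0.1],[0,0.1,0,0,0,0,0.1]]'
python3 -m jog '[[0,0.05,0,0,0,0,0.1],[0,0.1,0,0,0,0,0.1],[0,0.1,0,0,0,0,0.1],[0,0.1,0,0,0,0,0.1]]'
```

```text
time_s: 5.1
eef_pos: [626.7, 44.8, 31.9]
orientation: [[0.16, 0.987, -0.018], [0.973, -0.161, -0.169], [-0.169, 0.01, -0.986]]
ft_force: [-0.5, 6.1, 5.6]
gripper_width: 0.267
grasp_force: 25.0
time_s: 5.5
eef_pos: [626.6, 44.9, 31.9]
orientation: [[0.16, 0.987, -0.02], [0.972, -0.161, -0.169], [-0.17, 0.008, -0.985]]
ft_force: [-2.7, 6.2, 8.0]
gripper_width: 0.278
grasp_force: 25.1
time_s: 5.9
eef_pos: [626.9, 44.7, 31.8]
orientation: [[0.16, 0.987, -0.021], [0.972, -0.161, -0.169], [-0.17, 0.006, -0.985]]
ft_force: [-2.5, 6.2, 9.8]
gripper_width: 0.271
grasp_force: 25.1
```

```bash
python3 -m jog '[[-0.1,0.05,-0.1,0,0,0,0.1],[-0.3,0.1,-0.06,0,0,0,0.1],[-0.5,0.15,-0.03,0,0,0,0.1],[-0.5,0.15,-0.03,0,0,0,0.1]]'
cat >> h.py <<'E'
def hc(c,g,z=63):
    u,v=[int(round(t)) for t in proj(c,[*g,z])];r=7
    w=cv2.cvtColor(c['color'],cv2.COLOR_BGR2GRAY)[v-r:v+r+1,u-r:u+r+1]
    m=(w<150).astype(np.uint8);k,lab,st,ce=cv2.connectedComponentsWithStats(m)
    i=[j for j in range(1,k) if 8<=st[j,4]<=40 and st[j,0]>0 and st[j,1]>0 and st[j,0]+st[j,2]<15 and st[j,1]+st[j,3]<15]
    if not i: print(w); return None
    j=min(i,key=lambda j:np.hypot(*(ce[j]-r))); wt=np.clip(185-w.astype(float),0,None)*cv2.dilate((lab==j).astype(np.uint8),np.ones((3,3)))
    yy,xx=np.indices(w.shape); uu,vv=u-r+(wt*xx).sum()/wt.sum(),v-r+(wt*yy).sum()/wt.sum(); return (uu,vv),ray(c,uu,vv,z)
E
python3 - <<'E'
from h import *
for n in('s3',):print(hc(ld(n),(611,18)))
print(hc(ld('s4'),(601,-78)))
c=snap('scene','s5');print(hc(c,(601,-83)));d=snap('side','d5');print(hc(d,(601,-83)));print(robot.get_obs()['eef_pos'])
E
```

```text
time_s: 6.3
eef_pos: [628.0, 36.7, 31.9]
orientation: [[0.161, 0.987, -0.021], [0.972, -0.162, -0.172], [-0.173, 0.007, -0.985]]
ft_force: [-1.5, 4.8, 1.9]
gripper_width: 0.27
grasp_force: 25.0
((np.float64(254.5695618754804), np.float64(257.674096848578)), array([610.92440408,  17.39409645,  63.        ]))
((np.float64(221.4362582781457), np.float64(243.6158940397351)), array([601.52708191, -78.9312772 ,  63.        ]))
[[ 88 105 102  79  65  55  75 151 185 182 177 177 180 179 178]
 [110 159 178 158 113  81  81 155 187 186 184 182 178 178 179]
 [156 181 185 181 147  85  81 154 186 185 185 186 183 181 177]
 [181 185 184 184 151  85  83 136 176 187 186 186 184 185 183]
 [184 184 184 184 165 115  99 156 186 186 185 185 185 185 185]
 [184 182 181 169 150 118 132 173 188 187 185 185 186 186 177]
 [183 184 170 134 102 100 104 155 182 185 184 186 186 177 141]
 [183 184 161 109  90  97 100 144 177 185 185 187 186 161 136]
 [185 187 178 141 100  98 125 167 184 185 187 187 164 129 151]
 [187 187 186 182 173 171 180 183 186 186 187 170 139 150 150]
 [187 186 186 187 186 184 184 186 186 186 170
[... 567 characters left out ...]
64  55  52  58  61  63]
 [236 233 233 233 232 227 234 242 242 115  44  54  62  59  59]
 [232 230 231 233 233 233 239 236 212 151  38  56  57  53  54]
 [232 232 233 234 232 236 233 170 129 136  56  53  56  62  57]
 [238 234 233 233 234 236 214  92  95  99  81  49  52  60  59]
 [242 234 233 233 233 236 223 122  95  98  86  57  54  53  57]
 [248 234 233 233 232 236 239 220 171 113 132 130  36  49  53]
 [223 242 235 235 236 235 236 240 227 214 229 224 102  42  46]
 [196 247 234 231 231 232 232 233 235 238 240 242 206  28  51]
 [141 218 238 233 231 229 229 230 231 232 232 240 239 103  41]
 [ 91 189 241 233 232 231 233 229 236 238 239 245 253 187  34]]
None
[627.95902898  36.65515777  31.91662597]
```

Run:
```python
from h import *
a=ld('s5');d=ld('d5');b=[int(round(t)) for t in proj(a,[601,-83,63])];bd=[int(round(t)) for t in proj(d,[601,-83,63])];print(b,bd)
hu,hv=b[0]-7+4.85,b[1]-7+6.9; h=ray(a,hu,hv,63); up=proj(a,h+[0,0,12]);print('hole',h,'px',hu,hv,'above',up)
print('pin px',b[0]-7+5.45,b[1]-7+4.8)
for z in(80,85,95):print(z,proj(a,h+[0,0,z-63]))
f=np.array([np.sin(.18),np.cos(.18),0]);n=np.array([np.cos(.18),-np.sin(.18),0])
o=np.array(proj(a,h+[0,0,12]));print('px per mm f',np.array(proj(a,h+[0,0,12]+f))-o,'n',np.array(proj(a,h+[0,0,12]+n))-o)
hd=ray(d,bd[0]-7+8.7,bd[1]-7+8.5,63);print('hole d',hd)
g=cv2.cvtColor(a['color'],cv2.COLOR_BGR2GRAY)[226:246,208:232];print(g)
```

```text
[220, 243] [338, 265]
hole [602.78087583 -88.52478781  63.        ] px 217.85 242.9 above (np.float64(217.34390652539145), np.float64(240.139535589561))
pin px 218.45 240.8
80 (np.float64(217.1305144052506), np.float64(238.9755977348544))
85 (np.float64(216.91561702407995), np.float64(237.80344950062343))
95 (np.float64(216.48124231768753), np.float64(235.4341719304696))
px per mm f [0.31696276 0.16478447] n [-0.23443761  0.27137822]
hole d [603.26079132 -87.58569824  63.        ]
[[ 72  74  75  74  73  74  72  72  59  32  17  10  18  13  38  58  66  86
  139 165 167 168 168 168]
 [ 73  72  75  75  75  76  75  73  67  65  51  29  13  39  59  64  81 140
  171 172 172 171 170 171]
 [ 73  73  73  74  73  74  74  74  69  68  64  63  64  64  65  81 138 165
  170 171 172 172 171 172]
 [ 70  75  74  74  72  75  74  70  73  69  67  64  65  67  66 117 158 169
  168 169 170 170 173 173]
 [ 76  72  73  76  74  73  77  73  71  68  65  66  68  63  59 118 162 173
  171 170 169 170 170 172]
 [ 79  76  76  73  73  72  76  75  73  69  67  66  64  58  43  92 154 176
  174 174 172 170 170 169]
 [ 77  8
[... 706 characters left out ...]
89  91 113 157 181 185 184 184 151  85  83 136 176 187 186 186 184
  185 183 179 178 177 179]
 [ 90  88 100 150 180 184 184 184 184 165 115  99 156 186 186 185 185 185
  185 185 168 164 173 164]
 [ 89  98 150 179 185 184 182 181 169 150 118 132 173 188 187 185 185 186
  186 177 145 149 162 131]
 [100 149 179 184 185 183 184 170 134 102 100 104 155 182 185 184 186 186
  177 141 130 149 129  92]
 [130 170 184 184 184 183 184 161 109  90  97 100 144 177 185 185 187 186
  161 136 157 143 100  89]
 [167 184 184 183 183 185 187 178 141 100  98 125 167 184 185 187 187 164
  129 151 145 105  93  89]
 [183 184 183 183 184 187 187 186 182 173 171 180 183 186 186 187 170 139
  150 150 115  93  90  90]]
```

```bash
python3 -m jog '[[0.2,0,-0.03,0,0,0,0.1],[0.4,0,-0.07,0,0,0,0.1],[0.4,0,-0.07,0,0,0,0.1],[0.4,0,-0.07,0,0,0,0.1]]'
```

```text
time_s: 6.8
eef_pos: [628.0, 36.8, 31.9]
orientation: [[0.163, 0.986, -0.023], [0.97, -0.164, -0.177], [-0.178, 0.006, -0.984]]
ft_force: [-2.9, -3.2, -2.3]
gripper_width: 0.274
grasp_force: 25.0
```

```bash
python3 -m jog '[[0.1,0,-0.02,0,0,0,0.1],[0.2,0,-0.03,0,0,0,0.1],[0.2,0,-0.03,0,0,0,0.1]]'
python3 -m jog '[[0.1,0,0,0,0,0,0.1],[0.1,0,0,0,0,0,0.1]]'
```

```text
time_s: 7.1
eef_pos: [629.2, 42.7, 32.0]
orientation: [[0.161, 0.987, -0.021], [0.972, -0.162, -0.172], [-0.173, 0.008, -0.985]]
ft_force: [-2.6, -1.7, -2.2]
gripper_width: 0.275
grasp_force: 25.0
time_s: 7.3
eef_pos: [629.5, 43.8, 32.0]
orientation: [[0.161, 0.987, -0.02], [0.972, -0.162, -0.172], [-0.173, 0.008, -0.985]]
ft_force: [-2.7, -3.5, -3.1]
gripper_width: 0.273
grasp_force: 25.0
```

```bash
python3 -m jog '[[-0.2,0,0.04,0,0,0,0.1],[-0.4,0,0.07,0,0,0,0.1],[-0.4,0,0.07,0,0,0,0.1]]'
python3 -m jog '[[-0.1,0,0.02,0,0,0,0.1],[-0.1,0,0.02,0,0,0,0.1]]'
```

```text
time_s: 7.6
eef_pos: [629.5, 43.6, 32.1]
orientation: [[0.159, 0.987, -0.018], [0.973, -0.16, -0.167], [-0.167, 0.009, -0.986]]
ft_force: [-2.4, 4.6, -3.2]
gripper_width: 0.272
grasp_force: 25.1
time_s: 7.8
eef_pos: [629.3, 42.7, 32.1]
orientation: [[0.159, 0.987, -0.018], [0.973, -0.16, -0.167], [-0.167, 0.009, -0.986]]
ft_force: [-2.7, 4.0, -2.3]
gripper_width: 0.27
grasp_force: 25.1
```

Creeping now; continue in 1 mm steps.

```bash
python3 -m jog '[[-0.1,0,0.02,0,0,0,0.1],[-0.2,0,0.03,0,0,0,0.1],[-0.2,0,0.03,0,0,0,0.1]]'
python3 - <<'E'
from h import *
a=snap('scene','s6');d=snap('side','d6');print(robot.get_obs()['eef_pos'])
print(cv2.cvtColor(a['color'],cv2.COLOR_BGR2GRAY)[233:250,210:230])
E
```

```text
time_s: 8.1
eef_pos: [628.9, 40.7, 32.1]
orientation: [[0.159, 0.987, -0.018], [0.973, -0.159, -0.167], [-0.168, 0.009, -0.986]]
ft_force: [-3.6, 4.8, -2.6]
gripper_width: 0.27
grasp_force: 25.1
[628.85837657  40.73844515  32.11951006]
[[ 83  78  57  59  71  73  73  69  69  60  48  42  59 142 174 176 176 177
  176 176]
 [ 89  89  66  44  52  64  71  72  63  50  41  61 142 176 177 175 175 175
  176 176]
 [ 88  90  82  65  49  44  49  47  46  42  87 149 175 178 178 177 177 176
  176 175]
 [ 89  87  90  87  82  67  65  64  50  74 148 182 182 178 177 178 179 178
  177 175]
 [ 89  89  88  89  90 125 141 114  84  80 151 184 186 186 180 178 178 179
  179 178]
 [ 90  89  90  90 112 160 181 149  84  80 153 187 187 185 185 185 182 179
  177 179]
 [ 89  90  90 112 158 180 184 150  84  82 138 177 186 185 186 186 185 183
  181 179]
 [ 88  90 112 157 181 183 184 163 114  97 158 185 186 187 187 185 185 185
  184 184]
 [ 89 112 157 181 185 183 183 182 166 164 180 185 187 187 186 185 185 184
  187 170]
 [ 98 149 179 184 184 183 182 162 131 119 124 162 175 179 185 185 184 186
  177 146]
 [148 178 185 184 184 184 170 131  97  97 101 129 168 184 184 185 186 178
  142 129]
 [170 185 183 183 184 184 178 140  91  97  97 137 174 185 185 186 187 161
  136 157]
 [184 184 184 183 185 186 186 166 125 113 132 166 183 186 186 187 164 131
  152 145]
 [184 183 182 185 186 187 186 185 183 181 181 183 186 186 186 171 139 151
  149 116]
 [176 183 185 186 187 186 186 186 186 186 185 186 186 186 171 140 151 150
  117  93]
 [122 153 178 187 185 187 188 187 185 185 186 186 186 171 134 146 153 117
   93  92]
 [ 99 109 127 156 179 187 187 185 185 185 186 187 178 147 145 158 129  91
   92  93]]
```

```bash
python3 -m jog '[[0.1,-0.1,0.05,0,0,0,0.1],[0.2,-0.15,0.06,0,0,0,0.1],[0.2,-0.15,0.06,0,0,0,0.1]]'
python3 -m jog '[[0,0,0,0,0,0,0.5],[0,0,0,0,0,0,0.5],[0,0,0,0,0,0,0.5],[0,0,0,0,0,0,0.5]]'
python3 -m jog '[[0,0,-1,0,0,0,0.5],[0,0,-3,0,0,0,0.5],[0,0,-6,0,0,0,0.5],[0,0,-10,0,0,0,0.5],[0,0,-14,0,0,0,0.5]]'
python3 - <<'E'
from h import *
a=snap('scene','s7');d=snap('side','d7');print(robot.get_obs()['eef_pos'])
print(cv2.cvtColor(a['color'],cv2.COLOR_BGR2GRAY)[238:248,213:226])
# ball: dark pixels near ball in both views
for c,n in((a,'s'),(d,'d')):
  u,v=[int(t) for t in proj(c,[505,5,262])];g=c['color'].max(2)[v-16:v+17,u-16:u+17]
  k,l,st,ce=cv2.connectedComponentsWithStats((g<60).astype(np.uint8));j=1+st[1:,4].argmax();print(n,st[j],ce[j]+[u-16,v-16],ray(c,*(ce[j]+[u-16,v-16]),262))
E
```

```text
time_s: 8.5
eef_pos: [628.8, 40.6, 31.9]
orientation: [[0.16, 0.987, -0.016], [0.972, -0.161, -0.169], [-0.17, 0.011, -0.985]]
ft_force: [-0.1, 5.1, 0.4]
gripper_width: 0.268
grasp_force: 25.1
time_s: 8.9
eef_pos: [628.2, 37.1, 31.6]
orientation: [[0.162, 0.987, -0.019], [0.971, -0.163, -0.173], [-0.174, 0.01, -0.985]]
ft_force: [-0.8, 1.3, -1.4]
gripper_width: 0.495
grasp_force: 0.0
time_s: 9.4
eef_pos: [630.2, 62.6, 171.1]
orientation: [[0.161, 0.987, -0.019], [0.972, -0.162, -0.172], [-0.173, 0.009, -0.985]]
ft_force: [0.7, -0.3, -0.8]
gripper_width: 0.502
grasp_force: 0.0
[634.68376712  64.53798782 176.42877608]
[[ 90 111 158 180 147  86  79 152 186 185 184 185 183]
 [112 156 180 183 150  83  80 137 175 185 184 185 185]
 [154 179 183 183 163 113  97 157 183 184 185 186 185]
 [180 183 183 183 181 166 163 178 184 186 186 185 184]
 [183 183 182 179 161 130 117 124 159 182 185 184 184]
 [182 183 183 169 130  97  97 100 128 168 183 184 183]
 [183 182 184 172 128  90  95  97 136 173 183 184 185]
 [182 183 185 185 165 126 113 132 166 183 185 186 186]
 [183 185 185 185 183 181 180 180 182 185 186 186 169]
 [186 186 185 185 186 186 184 184 184 185 186 168 140]]
s [ 12   2  21  20 177] [268.36723164 165.97740113] [483.51932436   7.32000078 262.        ]
d [ 10  10  14  14 153] [280.26143791 185.31372549] [504.99188715   7.11101012 262.        ]
```

```bash
python3 -m jog '[[-0.8,0,-4.5,0,0,0,0.6],[-1.6,0,-9,0,0,0,0.6],[-2.4,0,-13.5,0,0,0,0.6],[-2.4,0,-13.5,0,0,0,0.6]]'
python3 -m jog '[[-2,-3,0.4,0,0,0,0.6],[-4,-6,0.8,0,0,0,0.6],[-6,-9,1.2,0,0,0,0.6],[-8,-11.8,1.6,0,0,0,0.6],[-8,-11.8,1.6,0,0,0,0.6]]'
python3 -m jog '[[0,0,0,0,0,0,0.6],[0,0,0,0,0,0,0.6]]'
python3 - <<'E'
from h import *
o=robot.get_obs();R=o['orientation'];print(o['eef_pos'],R.round(3))
ball=np.array([504,7,262.5]);print('to ball (tool, cm)',(R.T@(ball+19*R[:,2]-o['eef_pos'])/10).round(2))
w=snap('wrist','w8');d=snap('side','d8')
E
```

```text
time_s: 9.9
eef_pos: [632.3, 62.4, 314.0]
orientation: [[0.164, 0.986, -0.005], [0.972, -0.162, -0.17], [-0.168, 0.023, -0.985]]
ft_force: [0.7, 0.7, 0.6]
gripper_width: 0.599
grasp_force: 0.0
time_s: 10.4
eef_pos: [494.7, -2.0, 303.0]
orientation: [[0.164, 0.986, -0.025], [0.971, -0.166, -0.174], [-0.175, 0.004, -0.984]]
ft_force: [0.3, -0.6, -1.0]
gripper_width: 0.602
grasp_force: 0.0
time_s: 10.6
eef_pos: [500.3, 1.9, 303.1]
orientation: [[0.16, 0.987, -0.019], [0.972, -0.161, -0.172], [-0.172, 0.009, -0.985]]
ft_force: [0.4, 0.1, 0.3]
gripper_width: 0.599
grasp_force: 0.0
[500.31610483   1.85450169 303.12434855] [[ 0.16   0.987 -0.019]
 [ 0.972 -0.161 -0.172]
 [-0.172  0.009 -0.985]]
to ball (tool, cm) [1.26 0.24 5.81]
```

Run:
```python
from h import *
for n in('w8','d8'):
  c=ld(n);P=cloud(c);m=(c['color'].max(2)<70)&(np.linalg.norm(P-[504,7,262.5],axis=-1)<30);q=P[m]
  if len(q)<10: print(n,len(q));continue
  from scipy.optimize import least_squares as L
  r=L(lambda x:np.linalg.norm(q-x,axis=1)-14.5,[504,7,262.5],loss='soft_l1');print(n,len(q),r.x.round(1),r.cost)
w=ld('w8');cv2.imwrite('pics/w8b.png',w['color'])
```

```text
w8 1564 [504.6   6.5 260.5] 145.6752832545921
d8 151 [505.5   6.3 263.3] 53.746456339795714
```

View pics/w8b.png

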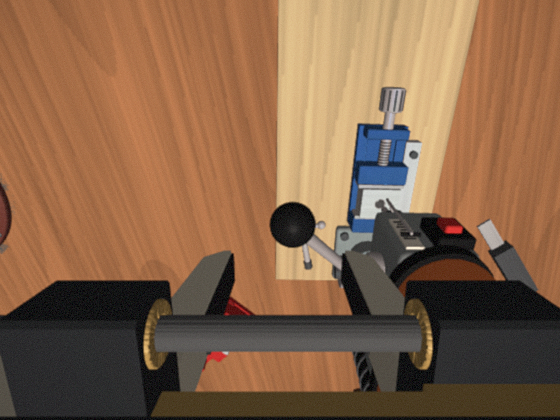

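```bash
python3 -m jog '[[0.6,0.2,2.5,0,0,0,0.6],[1.1,0.3,5,0,0,0,0.6],[1.25,0.3,5.8,0,0,0,0.6],[1.25,0.3,5.8,0,0,0,0.6],[1.25,0.3,5.8,0,0,0,0.1]]' 20
python3 -m jog '[[0,0,0,0,0,0,0.1],[0,0,0,0,0,0,0.1],[0,0,0,0,0,0,0.1],[0,0,0,0,0,0,0.1],[0,0,0,0,0,0,0.1]]' 20
```

```text
time_s: 11.2
eef_pos: [504.2, 3.0, 244.7]
orientation: [[0.161, 0.987, -0.018], [0.972, -0.162, -0.172], [-0.173, 0.01, -0.985]]
ft_force: [-0.5, 0.9, 0.2]
gripper_width: 0.552
grasp_force: 0.0
time_s: 11.7
eef_pos: [504.0, 2.8, 244.8]
orientation: [[0.161, 0.987, -0.018], [0.972, -0.162, -0.172], [-0.172, 0.011, -0.985]]
ft_force: [1.1, 0.0, 2.4]
gripper_width: 0.297
grasp_force: 20.0
```

```bash
python3 -m jog '[[0.7,0,0.7,0,0,0,0.1],[1.45,0,1.5,0,0,0,0.1],[2.05,0,2.4,0,0,0,0.1],[2.6,0,3.25,0,0,0,0.1],[2.6,0,3.25,0,0,0,0.1]]'
python3 -m jog '[[0,0,0,0,0,0,0.1],[0,0,0,0,0,0,0.1]]'
python3 - <<'E'
from h import *
a=snap('scene','s9');print(robot.get_obs()['eef_pos'])
print(cv2.cvtColor(a['color'],cv2.COLOR_BGR2GRAY)[236:248,213:226])
E
```

```text
time_s: 12.2
eef_pos: [507.7, 23.0, 207.7]
orientation: [[0.16, 0.987, -0.018], [0.972, -0.161, -0.172], [-0.173, 0.01, -0.985]]
ft_force: [0.8, 0.3, 5.1]
gripper_width: 0.3
grasp_force: 20.0
time_s: 12.4
eef_pos: [507.7, 22.6, 208.7]
orientation: [[0.161, 0.987, -0.017], [0.972, -0.162, -0.171], [-0.172, 0.011, -0.985]]
ft_force: [-0.0, 0.1, 5.3]
gripper_width: 0.303
grasp_force: 20.0
[507.72747597  22.63038805 208.75462809]
[[ 54  42  44  40  44  43  40  39  37  84 150 175 176]
 [ 74  53  42  43  41  42  39  63 145 179 179 178 175]
 [ 86 106 132 122  65  51  52 141 181 184 183 183 180]
 [110 154 177 177 143  82  77 135 176 183 182 184 184]
 [155 178 181 181 152  98  81 114 163 182 183 184 182]
 [178 181 181 181 162 114  82 128 170 183 183 183 182]
 [182 181 181 179 149  98  83 107 158 180 182 182 182]
 [181 180 182 167 128  89  93  98 126 166 183 182 183]
 [180 181 181 170 126  89  95  97 134 171 183 183 183]
 [180 181 183 183 161 123 110 128 163 181 183 184 184]
 [181 184 183 183 181 180 179 179 181 183 183 184 167]
 [183 183 183 182 184 184 182 182 182 182 184 167 138]]
```

```bash
python3 -m jog '[[0.25,0,0.5,0,0,0,0.1],[0.45,0,0.95,0,0,0,0.1],[0.6,0,1.45,0,0,0,0.1],[0.75,0,1.95,0,0,0,0.1],[0.75,0,1.95,0,0,0,0.1]]'
```

```text
time_s: 12.95
eef_pos: [508.6, 27.3, 187.9]
orientation: [[0.161, 0.987, -0.017], [0.972, -0.161, -0.171], [-0.171, 0.011, -0.985]]
ft_force: [1.2, 1.0, 6.4]
gripper_width: 0.301
grasp_force: 20.0
```

```bash
python3 -m jog '[[0.12,0,0.5,0,0,0,0.1],[0.24,0,1,0,0,0,0.1],[0.3,0,1.5,0,0,0,0.1],[0.3,0,1.5,0,0,0,0.1]]'
python3 -m jog '[[0.06,0,0.5,0,0,0,0.1],[0.08,0,1,0,0,0,0.1],[0.08,0,1.5,0,0,0,0.1],[0.08,0,2,0,0,0,0.1],[0.08,0,2,0,0,0,0.1]]'
python3 -m jog '[[0,0,0,0,0,0,0.1],[0,0,0,0,0,0,0.1],[0,0,0,0,0,0,0.1]]'
python3 - <<'E'
from h import *
from scipy.optimize import least_squares as L
o=robot.get_obs();e=o['eef_pos'];dz=e[2]-244.8
print(e,o['ft_force'],'theta',.698-np.arcsin(.643+dz/105))
a=snap('scene','s10');d=snap('side','d10')
print(cv2.cvtColor(a['color'],cv2.COLOR_BGR2GRAY)[236:248,213:226])
E
```

```text
time_s: 13.35
eef_pos: [508.7, 28.0, 172.5]
orientation: [[0.161, 0.987, -0.017], [0.972, -0.161, -0.17], [-0.171, 0.011, -0.985]]
ft_force: [0.8, 2.4, 6.1]
gripper_width: 0.302
grasp_force: 20.0
time_s: 13.85
eef_pos: [508.3, 25.7, 152.7]
orientation: [[0.16, 0.987, -0.017], [0.972, -0.161, -0.17], [-0.17, 0.01, -0.985]]
ft_force: [-0.3, 3.5, 6.6]
gripper_width: 0.302
grasp_force: 20.0
time_s: 14.15
eef_pos: [508.4, 25.8, 153.1]
orientation: [[0.161, 0.987, -0.017], [0.972, -0.161, -0.169], [-0.17, 0.01, -0.985]]
ft_force: [-0.9, 2.1, 5.5]
gripper_width: 0.302
grasp_force: 20.0
[508.38121488  25.80412361 153.06707383] [-0.86095938  2.09492824  5.52433967] theta 0.9307424722514404
[[ 46  46  50  51  48  51  46  44  41  37  37 140 176]
 [ 41  45  46  43  43  42  44  43  38  37  61 144 174]
 [ 51  43  44  38  29  37  42  42  38  38 116 167 181]
 [ 80  59  41  40  43  38  43  41  37 114 166 182 182]
 [151 161 122  62  41  39  39  68 146 177 181 183 182]
 [179 179 176 160 134 102  74 108 161 184 184 183 182]
 [181 181 180 176 147  96  83  85 148 181 183 183 182]
 [182 181 180 167 126  85  81  79 120 167 181 182 183]
 [181 180 182 169 126  86  82  82 130 170 181 182 182]
 [180 181 184 183 162 123 107 126 164 181 182 183 184]
 [181 183 184 183 181 180 179 178 181 182 184 184 167]
 [184 184 183 183 185 183 182 182 182 183 184 167 139]]
```

Run:
```python
from h import *
o=robot.get_obs();print(o['time_s'],o['eef_pos'],o['ft_force'],o['grasp_force']);print(robot.hand_in())
```

```text
14.25 [508.40075005  25.7918673  153.10262534] [-0.05019307  3.35731114  6.04949237] 20.000739991664886
the job is handed in; nothing more can be done
None
```

I handed the job in with the vise against the fence and the pin in the hole. The arm is still holding the lever at about 0.93 rad (quill about 20 mm down), pressing with roughly 6 N; no verdict came back.

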